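Put the sharpener away in the drop-front desk cabinet

TASK

Pull the blue drop-front door of the little desk cabinet right down by its steel handle, stand the red sharpener upright on the cabinet floor between the glue stick and the yellow note block, let go of it, then push the door back up until it is fully closed. Do not let the door slam or drop freely, and leave the glue stick, the notes and the other things on the desk where they are.

Things in the scene. Friction and masses are not known exactly. Their poses are not given: they have to be found in the camera images.
- cabinet: Drop-front desk cabinet (birch plywood, clear acrylic roof and back), 320 wide (y), 175 deep (x), 215 high, fixed. Origin: centre of its underside at desk level; x points into the cabinet, y to its left seen from the robot, z up. Floor 55 above the desk, x = -85 to +75, inner width 300. Door hinge line at x = -90, z = 50; closed, the door leans back 0.2 rad, so the front slopes.
- cabinet_roof (a point): Middle of the lower front edge of the cabinet's 10 thick clear roof, 150 above the cabinet floor (205 above the desk), at x = -50 of the cabinet; the roof reaches from here to the back, so a vertical tool cannot set things down inside; a tool tilted about 40 degrees can. Axes as the cabinet.
- door (a joint): Blue door hinged at its bottom edge along the cabinet's y axis: 0 = closed, grows in rad as its top comes down towards the front; stop at 1.2, where it slopes 0.57 rad above level. Starts closed or up to 0.25 ajar. A stiff friction hinge (0.42 N m, 1 to 5 N at the handle) holds it where it is left. Pull down past 1.05; closed is under 0.06.
- door_handle (a point): Middle of the steel bar handle (diameter 10, 80 long, along the cabinet's y) that stands as a loop on the door's free edge, in the door's plane. Bar centre 204 from the hinge line; the panel (10 thick, 316 wide) ends 168 from the hinge line: 31 clear inside the loop. 250 above the desk when closed, 160 when down.
- door_hinge (a point): Middle of the door's hinge line, 50 above the desk; x, y, z axes turn with the door (z from hinge to handle).
- sharpener: Red plastic container sharpener, a round drum 40 in diameter and 57 high with a thin black band round its middle and two dark holes in its flat top, about 70 g. Origin: centre of its underside, z up. It stands upright on the open desk at the left or the right.
- glue: Glue stick, white with orange cap, diameter 30, 85 high, standing inside the cabinet on one side. Origin: centre of its underside. Centre 102 to 122 left or right of the cabinet's middle, x = 5 to 25 of the cabinet.
- notes: Yellow note block 50 x 50 x 30 high, inside the cabinet on the other side. Origin: centre of its underside. Centre 102 to 122 right or left of the cabinet's middle, x = 5 to 25.
- mug: Blue ceramic mug (diameter 82, 95 high, handle at its +y, to 71 from the axis) with pens sticking up to 150, on the desk at the left or the right, across from the sharpener. Origin: centre of its underside.
- stapler: Black plastic stapler 130 long (x), 36 wide, about 55 high, on the desk to the left of the cabinet. Origin: centre of its underside.
- tape: Steel tape dispenser 150 long (x), 55 wide, 90 high, on the desk to the right of the cabinet. Origin: centre of its underside.

How it is judged:
By the outcome, as a careful person would: the job done as asked, in the order asked, and still so for the second after the job is handed in, with the robot touching nothing.
It also fails if it takes over 72 s, if anything falls off the work surface, if the arm or the gripper's body presses on something with over 40 N, if the wrist force passes 120 N, or if a joint passes its speed limit or range.

ROBOT

A 6-joint arm with a two-finger parallel gripper is mounted at the origin on the work surface. World frame = base frame: x ahead of the robot, y to its left, z up, the work surface at z = 0. Lengths are in m, angles in rad, forces in N, time in s.
With the tool pointing down it reaches from about 0.275 to 0.825 m from the base axis. Payload 5.2 kg.
Tool frame: the origin (TCP) lies between the finger pads; the fingertips stand 8 mm ahead of it and the grasp point (between the pads) lies 11 mm behind it; z points along the fingers, y is the line along which they close (so a half turn about z gives the same grasp; the last joint's range is limited). The gripper opens to 93 mm and grips with 3 to 60 N. Pads are 15 mm wide; open, the fingers measure 128 mm over their backs; the gripper's body (75 mm by 188 mm) begins 65 mm behind the grasp point.
Start: joints at [1.105, 0.259, 1.535, -0, 1.348, -0.203], TCP at [0.143, 0.531, 0.227] pointing down, gripper open.
Joint ranges: [-3.14, 3.14], [-0.91, 2.08], [0.19, 2.58], [-1.22, 4.36], [0.22, 2.71], [-3.12, 3.12]. Speed limits (rad/s): [2.57, 2.57, 3.14, 3.14, 3.14, 3.14].

INTERFACE

Orientations are given as [roll, pitch, yaw] about the fixed x, y, z axes, in that order (R = Rz(yaw) Ry(pitch) Rx(roll)).
In Python, from station import * gives the robot as it stands. Calls block until the motion is done:
- move_to(position, orientation): joint-space move of the TCP to a pose.
- move_l(position, velocity=0.15, orientation=None, until_force=None): straight line of the TCP; orientation=None keeps the orientation; velocity is the mean speed in m/s. With until_force (N) it stops when the force on the tool has changed by that much, and returns True; else False.
- move_j(angles): joint-space move.
- move_gripper(opening, f_grip=None): finger opening in m; f_grip is the grip in N (None keeps the last); returns when the fingers have stopped.
- wait(seconds).
- inverse_kinematics(position, orientation): joint angles nearest the present ones, or None.
- observe(): the state.
- get_image(name): name is "side" or "top"; returns (picture, depth): 400x640x3 uint8, red, green, blue; 400x640 float32, m along the optical axis (not along the pixel's ray), 0 where there is no reading.
- camera_model(name): a dict with "fx", "fy", "cx", "cy" (pixels), "R" (3x3) and "t" (3): a world point X has camera coordinates R X + t. Camera axes: x right, y down, z forward; pixel columns grow to the right and rows downward; lengths in m; the calibration is good to about 2 mm. A picture is of the moment at which its call begins. camera_model takes no time and is no camera call.
A pose or a line that the arm cannot do raises IKError and nothing moves.
- finish_job(): hands the job in; it is judged then, once.
The state is a dict: "time_s": time; "joint_pos": joint angles; "qvel": joint speeds; "tau": joint torques, N m; "tcp_pos": TCP position; "tool_rot": TCP orientation; "wrist_force": force on the tool from outside, world axes, zero at the start; "wrist_torque": the same for the moment, N m; "finger_gap": finger opening in m; "finger_force": force on a finger pad.
Only numpy, scipy, OpenCV 4.12 (cv2) and the standard library are available. Lean on these libraries where they do the work, as an engineer would, in place of code of your own. Each camera call takes 0.05 s, during which the arm holds its last target. There are 200 camera calls.

## Working session

There is one attempt and no reset: what is moved stays moved. The work goes in short steps, each a Python script; the robot and the scene stay as the last script left them, time stands still between calls to the robot, and variables do not carry over. Pictures are saved under pics/ and viewed, at most 10 in all, crops included, and the job is handed in when it is done.

```bash
mkdir -p pics; ls; python3 - <<'E'
from station import *
import cv2,numpy as np
for n in("side","top"):
    p,d=get_image(n); np.savez(f"pics/{n}0.npz",p=p,d=d); cv2.imwrite(f"pics/{n}0.png",p[:,:,::-1])
    m=camera_model(n);print(n,m["fx"],np.round(m["R"],3).tolist(),np.round(m["t"],3), (-np.array(m["R"]).T@m["t"]).round(3))
s=observe();print(s)
E
```

```text
pics
side 423.5320176607828 [[0.823, -0.568, -0.01], [-0.503, -0.721, -0.476], [0.263, 0.396, -0.879]] [-0.516  0.391  1.056] [ 0.344 -0.43   1.11 ]
top 467.4914958192019 [[0.016, -1.0, 0.025], [-0.996, -0.018, -0.086], [0.087, -0.024, -0.996]] [-0.032  0.621  1.422] [0.496 0.014 1.471]
{'time_s': 0.1, 'joint_pos': array([ 1.10518304e+00,  2.59259471e-01,  1.53594541e+00, -3.89220758e-05,
        1.34799906e+00, -2.02780961e-01]), 'qvel': array([-9.52504805e-04, -5.66694018e-04, -3.99571656e-03, -7.34099236e-04,
        6.36742872e-05,  1.74174650e-04]), 'tau': array([ 2.95604143e-03, -4.38199925e+01, -2.84644085e+01,  7.18440791e-02,
        3.62020754e-02, -4.90383286e-06]), 'tcp_pos': array([0.14266482, 0.53068923, 0.22591789]), 'tool_rot': array([-3.14000675e+00, -2.87333643e-04,  2.87876873e+00]), 'wrist_force': array([0.50680129, 0.73631793, 0.20362179]), 'wrist_torque': array([-0.04077132,  0.0522074 ,  0.00081421]), 'finger_force': 0.0, 'finger_gap': 0.09329984423730528}
```

View pics/side0.png

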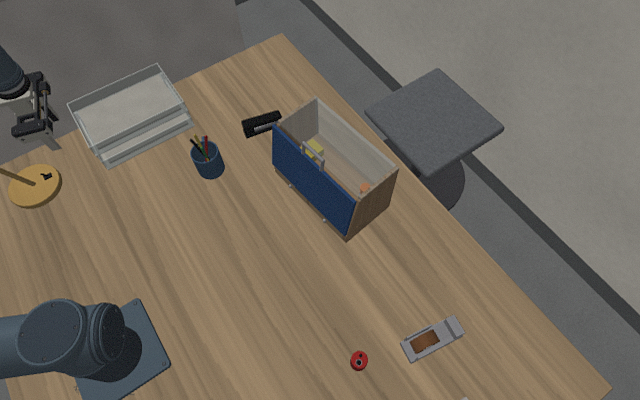

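View pics/top0.png

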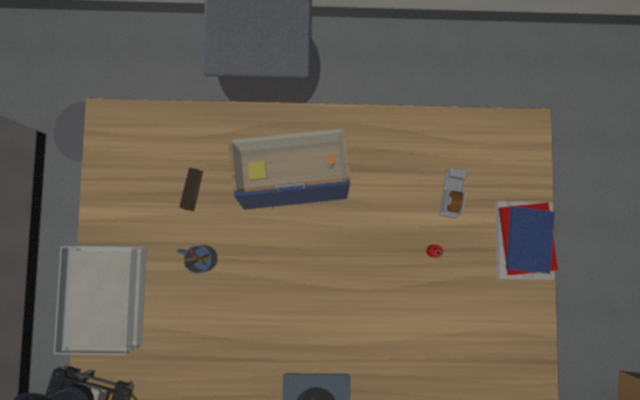

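The side view shows the cabinet with its handle at about (313,155), notes (314,150), glue (364,188), sharpener (359,361) and mug (207,160). The top view shows the sharpener at (435,251), notes (257,170), glue (330,160) and handle bar (290,185). The door looks nearly closed.

```bash
cat > vis.py <<'E'
import numpy as np,cv2
from station import *
def cloud(n,p,d):
    m=camera_model(n);v,u=np.mgrid[0:400,0:640]
    c=np.stack([(u-m["cx"])/m["fx"]*d,(v-m["cy"])/m["fy"]*d,d],-1)
    X=(c-np.array(m["t"]))@np.array(m["R"]); X[d==0]=np.nan
    return X,cv2.cvtColor(p,cv2.COLOR_RGB2HSV)
def mask(h,lo,hi,smin,vmin,box):
    r=(h[...,0]>=lo)&(h[...,0]<=hi)&(h[...,1]>smin)&(h[...,2]>vmin)
    b=np.zeros_like(r);x0,x1,y0,y1=box;b[y0:y1,x0:x1]=1
    return r&b
E
python3 - <<'E'
from vis import *
np.set_printoptions(precision=4,suppress=True)
box={"side":dict(door=(260,370,110,250),sh=(340,380,340,380),no=(295,335,130,165),gl=(350,385,175,205)),
"top":dict(door=(230,355,170,215),sh=(420,450,240,262),no=(240,275,155,185),gl=(318,345,150,172))}
for n in box:
    f=np.load(f"pics/{n}0.npz");X,h=cloud(n,f["p"],f["d"])
    M=dict(door=mask(h,105,125,120,40,box[n]["door"]),sh=mask(h,0,8,130,80,box[n]["sh"])|mask(h,172,180,130,80,box[n]["sh"]),
      no=mask(h,22,35,110,80,box[n]["no"]),gl=mask(h,3,15,110,80,box[n]["gl"]))
    for k,m in M.items():
        P=X[m];P=P[~np.isnan(P[:,0])]
        print(n,k,len(P),"med",np.median(P,0),"lo",np.percentile(P,2,axis=0),"hi",np.percentile(P,98,axis=0))
        if k=="sh":
            T=P[abs(P[:,2]-.057)<.004];print("  top pts",len(T),(T.min(0)+T.max(0))/2,np.ptp(T,0))
        if k=="door":
            Q=P
            for _ in range(5):
                c=Q.mean(0);w=np.linalg.svd(Q-c)[2][2] if len(Q)<5000 else None
                r=(P-c)@w;Q=P[abs(r)<.006]
            w=w*np.sign(w[2]) ; print("  plane",len(Q),c,w,"tilt",np.arcsin(w[2]),"yaw",np.arctan2(-w[1],-w[0]), "pt on z=.05:",c-w*0)
            a=np.array([-w[1],w[0],0]);a/=np.linalg.norm(a);a*=np.sign(a[1]);s=Q@a;b=np.cross(w,a);b*=np.sign(b[2]);t=(Q-c)@b
            print("  along",a,np.percentile(s,[.5,99.5]),"slope dir",b,"t at z=.05",(.05-c[2])/b[2],np.percentile(t,[.5,99.5]))
            sm=np.mean(np.percentile(s,[.5,99.5]));p0=c+b*(.05-c[2])/b[2];p0=p0+a*(sm-p0@a);print("  front surf mid z=.05",p0)
    # patch around handle: points above/near
    x0,x1,y0,y1=box[n]["door"]
    x0,x1,y0,y1=(300,330,140,172) if n=="side" else (270,312,178,192)
    P=X[y0:y1,x0:x1].reshape(-1,3);P=P[P[:,2]>.225];print(" high pts",len(P),P.mean(0) if len(P) else "",np.ptp(P,0) if len(P) else "")
    if len(P): print(P[:40:3])
E
python3 - <<'E'
import cv2
a=cv2.imread('pics/side0.png')[90:250,250:410];b=cv2.imread('pics/top0.png')[120:220,220:360]
cv2.imwrite('pics/c0.png',cv2.hconcat([cv2.resize(a,(400,400),interpolation=2),cv2.resize(b,(400,400),interpolation=2)]))
E
```

```text
side door 3314 med [0.6337 0.0602 0.1522] lo [ 0.6068 -0.0785  0.0636] hi [0.6599 0.2214 0.2184]
  plane 3267 [0.6334 0.0642 0.1485] [-0.9798 -0.123   0.1575] tilt 0.15819670728689214 yaw 0.12490776110090919 pt on z=.05: [0.6334 0.0642 0.1485]
  along [-0.1246  0.9922 -0.    ] [-0.1609  0.1473] slope dir [0.1563 0.0196 0.9875] t at z=.05 -0.09974540790678875 [-0.0889  0.0723]
  front surf mid z=.05 [0.6168 0.0706 0.05  ]
side sh 195 med [ 0.4841 -0.3547  0.0578] lo [ 0.4646 -0.3738  0.044 ] hi [ 0.5005 -0.3382  0.062 ]
  top pts 169 [ 0.4828 -0.3558  0.0576] [0.0382 0.038  0.0066]
side no 95 med [0.683  0.1219 0.2139] lo [0.6562 0.0914 0.059 ] hi [0.7082 0.2092 0.2186]
side gl 61 med [ 0.7104 -0.0568  0.2156] lo [ 0.6966 -0.0649  0.2136] hi [ 0.7225 -0.0479  0.2194]
 high pts 171 [0.6503 0.0755 0.2504] [0.0223 0.0782 0.0348]
[[0.6475 0.1149 0.2584]
 [0.6464 0.1134 0.2568]
 [0.6435 0.1138 0.2544]
 [0.6483 0.1072 0.258 ]
 [0.643  0.1133 0.2512]
 [0.6468 0.1049 0.2578]
 [0.6543 0.1032 0.2537]
 [0.6439 0.1053 0.2554]
 [0.6496 0.1004 0.2564]
 [0.6416 0.1117 0.2456]
 [0.645  0.1027 0.2533]
[... 539 characters left out ...]
 0.4659 -0.3772 -0.0021] hi [ 0.5002 -0.3402  0.0623]
  top pts 85 [ 0.4837 -0.3592  0.0569] [0.0334 0.0368 0.0078]
top no 244 med [0.6943 0.1706 0.2141] lo [0.6744 0.1504 0.2093] hi [0.7161 0.1911 0.2186]
top gl 71 med [ 0.7281 -0.0279  0.2141] lo [ 0.715  -0.0389  0.2092] hi [ 0.7401 -0.017   0.2187]
 high pts 134 [0.6523 0.0736 0.2523] [0.022  0.078  0.0354]
[[0.6614 0.0512 0.2526]
 [0.6603 0.0431 0.2615]
 [0.6584 0.0748 0.2516]
 [0.658  0.0667 0.2558]
 [0.658  0.0588 0.2568]
 [0.6583 0.051  0.2557]
 [0.6582 0.0432 0.2576]
 [0.6587 0.0354 0.2554]
 [0.6549 0.0954 0.255 ]
 [0.6557 0.0879 0.25  ]
 [0.655  0.0797 0.2567]
 [0.6549 0.0717 0.2585]
 [0.6556 0.0641 0.2548]
 [0.6553 0.0561 0.2581]]
```

View pics/c0.png

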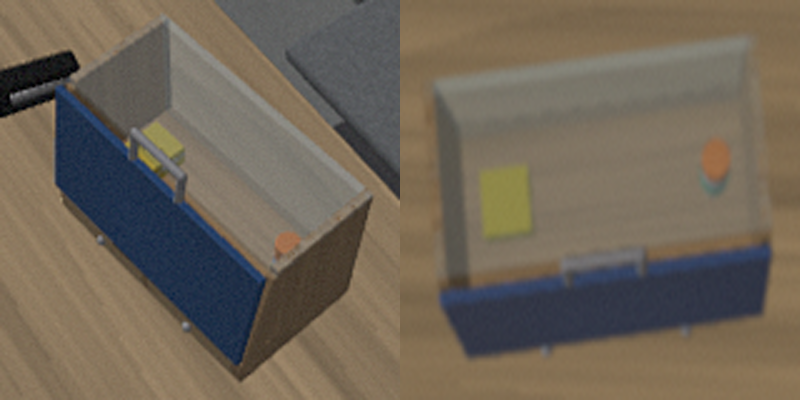

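The closed door plane gives a yaw of 0.125 and the door about 0.04 ajar. The handle agrees with that to 2–3 mm. The crop shows the notes on the left and the glue on the right, with a clear space between them. Next I'll locate those two by ray and check IK for the whole plan.

```bash
cat > plan.py <<'E'
from vis import *
from scipy.spatial.transform import Rotation as Rn
np.set_printoptions(precision=4,suppress=True)
YAW=.125; XC=np.array([np.cos(YAW),np.sin(YAW),0]); YC=np.array([-XC[1],XC[0],0]); Z=np.array([0,0,1.])
HINGE=np.array([.6218,.0712,.05]); ORG=np.array([*(HINGE+.09*XC)[:2],0])
SH=np.array([.4833,-.3565,0]); TH=.85
def cab(x,y,z): return ORG+x*XC+y*YC+z*Z
def rpy(a,y): return Rn.from_matrix(np.array([np.cross(y,a),y,a]).T).as_euler('xyz')
def bar(q): l=.2-q; return HINGE+.204*(np.sin(l)*XC+np.cos(l)*Z)
def hpose(q,back=0,sgn=1):   # grasp pose on handle at door angle q; tool tilts with half the door angle
    b=.45*q; a=np.sin(b)*XC-np.cos(b)*Z; y=np.cos(b)*XC+np.sin(b)*Z
    return bar(q)+a*(.011-back), rpy(a,sgn*y)
def spose(g,az,back=0,sgn=1): # tilted grasp of the upright drum at grasp point g
    h=np.array([np.cos(az),np.sin(az),0]); a=np.sin(TH)*h-np.cos(TH)*Z
    return g+a*(.011-back), rpy(a,sgn*np.cross(Z,h))
E
python3 - <<'E'
from plan import *
def ray(n,uv,z):
    m=camera_model(n);R=np.array(m["R"]);c=-R.T@m["t"];d=R.T@[(uv[0]-m["cx"])/m["fx"],(uv[1]-m["cy"])/m["fy"],1]
    return c+d*(z-c[2])/d[2]
B=np.array([XC,YC,Z])
for n,nb,gb in(("side",(295,335,130,165),(350,385,175,205)),("top",(240,275,155,185),(318,345,150,172))):
    f=np.load(f"pics/{n}0.npz");X,h=cloud(n,f["p"],f["d"])
    for k,lo,hi,b,z in(("notes",22,35,nb,.085),("glue",3,15,gb,.138)):
        v,u=np.nonzero(mask(h,lo,hi,110,80,b)); P=np.array([B@(ray(n,p,z)-ORG) for p in zip(u,v)])
        print(n,k,len(u),"cab frame",np.median(P,0),P.min(0),P.max(0))
    if n=="top":
        P=X[180:235,425:480].reshape(-1,3);P=P[P[:,2]>.015];print("tape",P.min(0),P.max(0))
        P=X[235:280,170:225].reshape(-1,3);P=P[P[:,2]>.015];print("mug",P.min(0),P.max(0))
az=np.arctan2(SH[1],SH[0])
for s in(1,-1):
    for nm,(p,o) in {"h0":hpose(.04,0,s),"h0up":hpose(.04,.1,s),"h.6":hpose(.6,0,s),"h1.17":hpose(1.17,0,s),"h1.17b":hpose(1.17,.12,s),
      "pick":spose(SH+.035*Z,az,0,s),"pickb":spose(SH+.035*Z,az,.1,s),"place":spose(cab(.002,-.005,.09),YAW,0,s),"placeb":spose(cab(.002,-.005,.09),YAW,.2,s)}.items():
        print(s,nm,p,inverse_kinematics(p,o))
E
```

```text
side notes 95 cab frame [0.0057 0.1006 0.085 ] [-0.0058  0.0678  0.085 ] [0.0411 0.1318 0.085 ]
side glue 61 cab frame [ 0.0178 -0.1099  0.138 ] [-0.0004 -0.1187  0.138 ] [ 0.0305 -0.1002  0.138 ]
top notes 245 cab frame [0.0167 0.103  0.085 ] [-0.0068  0.0796  0.085 ] [0.0401 0.1263 0.085 ]
top glue 71 cab frame [ 0.0166 -0.1159  0.138 ] [ 0.0024 -0.1281  0.138 ] [ 0.0291 -0.1038  0.138 ]
tape [ 0.5888 -0.4553  0.015 ] [ 0.7062 -0.3826  0.095 ]
mug [0.4108 0.3082 0.0152] [0.4894 0.4154 0.1507]
1 h0 [0.6542 0.0753 0.2404] [-0.0563  0.4365  1.2447  0.0033  1.4426 -0.1817]
1 h0up [0.6525 0.0751 0.3404] [-0.0568  0.4056  1.0563  0.0033  1.662  -0.1815]
1 h.6 [0.5459 0.0617 0.2273] [-0.1369  0.0929  1.7709  0.0812  1.0181 -0.2955]
1 h1.17 [0.4603 0.0509 0.1558] [-0.3019 -0.1135  2.2731  0.4207  0.5345 -0.7422]
1 h1.17b [0.4005 0.0434 0.2596] [-0.427  -0.41    2.1768  0.3319  0.9421 -0.6893]
1 pick [ 0.49   -0.3614  0.0277] [-0.9683  0.5025  2.3511  2.6801  0.5836  1.7399]
1 pickb [ 0.4295 -0.3168  0.0937] [-1.0685  0.2218  2.4914  2.403   0.4873  1.9522]
1 place [0.7219 0.0787 0.0827] [-
[... 168 characters left out ...]
 0.4365  1.2447  0.0033  1.4426  2.9599]
-1 h0up [0.6525 0.0751 0.3404] [-0.0568  0.4056  1.0563  0.0033  1.662   2.9601]
-1 h.6 [0.5459 0.0617 0.2273] [-0.1369  0.0929  1.7709  0.0812  1.0181  2.8461]
-1 h1.17 [0.4603 0.0509 0.1558] [-0.3019 -0.1135  2.2731  0.4207  0.5345  2.3994]
-1 h1.17b [0.4005 0.0434 0.2596] [-0.427  -0.41    2.1768  0.3319  0.9421  2.4523]
-1 pick [ 0.49   -0.3614  0.0277] [-0.9683  0.5025  2.3511  2.6801  0.5836 -1.4016]
-1 pickb [ 0.4295 -0.3168  0.0937] [-1.0685  0.2218  2.4914  2.403   0.4873 -1.1894]
-1 place [0.7219 0.0787 0.0827] [-0.1461  0.4665  2.0441  2.341   0.2841 -0.972 ]
-1 placeb [0.5728 0.06   0.2147] [-0.2837 -0.0344  2.2503  1.2097  0.3248  0.1008]
```

```bash
python3 - <<'E'
import plan; from plan import *
az=np.arctan2(SH[1],SH[0])
def path(g,a,s,bs):
    out=[]
    for b in bs:
        q=inverse_kinematics(*spose(g,a,b,s)); out.append(None if q is None else np.array(q))
    return out
for th in(.7,.76):
    plan.TH=th
    for da in(-.7,-.35,0,.35,.7):
        for nm,g,a in(("place",cab(-.008,-.008,.087),YAW+da),("pick",SH+.032*Z,az+da)):
            o=path(g,a,-1,(0,.07,.14,.2))
            print(th,da,nm," | ".join("None" if q is None else str(q[[0,1,2,3,4,5]].round(2)) for q in o))
E
```

```text
0.7 -0.7 place [ 0.16  0.52  1.79 -1.06  0.52 -3.11] | [ 0.22  0.41  1.81 -0.94  0.61  3.08] | [ 0.28  0.3   1.81 -0.84  0.71  3.  ] | [ 0.35  0.22  1.8  -0.78  0.82  2.95]
0.7 -0.7 pick None | None | [-0.39  0.24  2.08 -1.05  0.64 -2.95] | [-0.31  0.14  2.06 -0.92  0.76 -3.06]
0.7 -0.35 place None | [ 0.05  0.31  1.97 -0.79  0.25  2.56] | [ 0.08  0.17  2.   -0.59  0.36  2.37] | [ 0.11  0.05  2.   -0.49  0.47  2.28]
0.7 -0.35 pick [-0.72  0.45  2.2   3.87  0.25 -2.08] | None | [-0.65  0.1   2.28 -1.16  0.24  2.99] | [-0.6  -0.06  2.27 -0.77  0.36  2.61]
0.7 0 place None | [-0.16  0.28  2.02  0.86  0.25  0.5 ] | [-0.2   0.12  2.06  0.63  0.35  0.72] | [-0.23 -0.02  2.07  0.51  0.48  0.83]
0.7 0 pick [-0.93  0.43  2.25  2.41  0.29 -1.09] | [-0.98  0.24  2.32  1.95  0.23 -0.66] | [-1.03  0.03  2.36  1.21  0.27  0.06] | [-1.1  -0.17  2.36  0.79  0.42  0.46]
0.7 0.35 place [-0.28  0.46  1.9   1.15  0.5  -0.15] | [-0.35  0.32  1.95  1.01  0.59 -0.04] | [-0.42  0.18  1.98  0.89  0.71  0.06] | [-0.5   0.06  1.98  0.8   0.83  0.11]
0.7 0.35 pick [-1.11  0.45  2.2   1.62  0.49 -0.75] | [-1.21 
[... 1185 characters left out ...]
9  0.11]
0.76 0.35 place [-0.3   0.47  1.95  1.34  0.52 -0.36] | [-0.38  0.33  2.01  1.19  0.59 -0.24] | [-0.47  0.18  2.04  1.04  0.7  -0.12] | [-0.56  0.06  2.05  0.93  0.83 -0.05]
0.76 0.35 pick [-1.14  0.48  2.24  1.77  0.56 -0.94] | [-1.25  0.3   2.3   1.51  0.6  -0.74] | [-1.39  0.12  2.34  1.22  0.71 -0.52] | [-1.53 -0.05  2.34  1.02  0.87 -0.38]
0.76 0.7 place [-0.39  0.54  1.8   1.07  0.83 -0.42] | [-0.48  0.43  1.82  0.98  0.93 -0.37] | [-0.57  0.33  1.83  0.9   1.04 -0.33] | [-0.65  0.25  1.81  0.85  1.16 -0.3 ]
0.76 0.7 pick [-1.24  0.53  2.09  1.27  0.77 -0.8 ] | [-1.35  0.4   2.12  1.11  0.87 -0.7 ] | [-1.47  0.27  2.12  0.96  1.   -0.62] | [-1.58  0.17  2.09  0.86  1.13 -0.56]
```

```bash
python3 - <<'E'
import plan; from plan import *
az=np.arctan2(SH[1],SH[0])
def clear(xg,zg,th,da):
    h=np.array([np.cos(da),np.sin(da)]);best=9
    for t in np.linspace(-.145,.145,59):
        d=np.array([-.05-xg,t]);s=-d[0]*h[1]+d[1]*h[0]
        if abs(s)<.097: best=min(best,(d@h)*np.cos(th)+(.205-zg)*np.sin(th)-.0375)
    return best
for th in(.8,.85,.9,.95,1.02):
    plan.TH=th
    for da in(0,.1,.2,.3):
        for nm,g,a in(("place",cab(-.005,-.008,.087),YAW+da),("pick",SH+.032*Z,az+da)):
            o=[inverse_kinematics(*spose(g,a,b,-1)) for b in (0,.05,.1,.15,.2)]
            print(th,da,nm,round(clear(-.005,.087,th,da),3)," | ".join("None" if q is None else str(np.round(q,2)) for q in o))
E
```

```text
0.8 0 place 0.016 [-0.15  0.45  2.03  2.11  0.23 -0.74] | [-0.17  0.34  2.09  1.86  0.22 -0.51] | [-0.2   0.22  2.14  1.53  0.23 -0.19] | [-0.24  0.09  2.18  1.19  0.28  0.14] | [-0.28 -0.04  2.2   0.92  0.36  0.39]
0.8 0 pick 0.016 [-0.96  0.48  2.32  2.63  0.48 -1.34] | [-0.99  0.35  2.39  2.51  0.44 -1.24] | [-1.04  0.19  2.44  2.27  0.38 -1.03] | [-1.11  0.02  2.48  1.85  0.35 -0.64] | [-1.2  -0.18  2.5   1.32  0.41 -0.14]
0.8 0.1 place 0.009 [-0.2   0.46  2.02  1.84  0.31 -0.59] | [-0.24  0.34  2.08  1.65  0.33 -0.42] | [-0.28  0.23  2.13  1.43  0.36 -0.22] | [-0.33  0.1   2.17  1.21  0.42 -0.02] | [-0.39 -0.03  2.19  1.02  0.51  0.15]
0.8 0.1 pick 0.009 [-1.03  0.48  2.31  2.39  0.52 -1.24] | [-1.08  0.35  2.38  2.22  0.49 -1.11] | [-1.15  0.2   2.43  1.97  0.47 -0.9 ] | [-1.24  0.03  2.47  1.61  0.49 -0.58] | [-1.37 -0.16  2.49  1.25  0.59 -0.27]
0.8 0.2 place 0.002 [-0.25  0.46  2.    1.66  0.4  -0.52] | [-0.3   0.35  2.06  1.51  0.43 -0.4 ] | [-0.35  0.24  2.11  1.34  0.48 -0.25] | [-0.41  0.12  2.14  1.18  0.55 -0.12] | [-0.49 -0.    2.16  1.04  0.65 -0.  ]
0.8 0.2 pick 0.0
[... 6142 characters left out ...]
 place 0.029 [-0.31  0.55  2.14  2.22  0.69 -1.15] | [-0.38  0.45  2.22  2.13  0.71 -1.11] | [-0.46  0.35  2.3   2.01  0.73 -1.04] | [-0.56  0.23  2.37  1.84  0.76 -0.94] | [-0.69  0.09  2.42  1.65  0.81 -0.81]
1.02 0.2 pick 0.029 [-1.18  0.66  2.42  2.37  0.97 -1.52] | [-1.29  0.58  2.51  2.26  0.99 -1.53] | None | None | None
1.02 0.3 place 0.023 [-0.36  0.56  2.11  2.02  0.74 -1.06] | [-0.44  0.47  2.18  1.92  0.76 -1.02] | [-0.53  0.37  2.25  1.8   0.8  -0.96] | [-0.64  0.26  2.31  1.65  0.85 -0.88] | [-0.77  0.15  2.35  1.49  0.92 -0.79]
1.02 0.3 pick 0.023 [-1.25  0.66  2.38  2.18  0.96 -1.47] | [-1.37  0.58  2.47  2.05  0.97 -1.47] | [-1.52  0.48  2.54  1.89  0.98 -1.44] | None | None
```

```bash
sed -i 's/TH=.85/TH=.9/' plan.py; python3 - <<'E'
from plan import *
def st(t): s=observe();print(t,round(s["time_s"],1),s["tcp_pos"],"F",s["wrist_force"],"gap",round(s["finger_gap"],4),s["finger_force"])
p=observe()["tcp_pos"].copy();p[2]=.40;move_l(p,.2)
move_to(*hpose(.042,.13));move_gripper(.034)
p,o=hpose(.042);print("touch",move_l(p,.12,o,until_force=12));st("down")
move_gripper(0,15);st("grip")
for q in np.linspace(.042,.30,3)[1:]:
    p,o=hpose(q);move_l(p,.1,o);st(f"q{q:.2f}")
im,d=get_image("side");cv2.imwrite("pics/s1.png",cv2.resize(im[60:260,180:440,::-1],(780,600)))
E
```

```text
touch False
down 5.8 [0.6543 0.0752 0.2415] F [0.3833 0.7284 0.419 ] gap 0.0338 0.0
grip 6.4 [0.6536 0.0752 0.2406] F [-1.4569 -0.7209  1.7357] gap 0.0093 14.999967813491821
q0.17 6.8 [0.6282 0.072  0.2434] F [-2.6057 -0.3235  1.2825] gap 0.0093 15.000732243061066
q0.30 7.2 [0.6033 0.069  0.2427] F [-2.5337  0.8046  6.1274] gap 0.0096 15.000483244657516
```

View pics/s1.png

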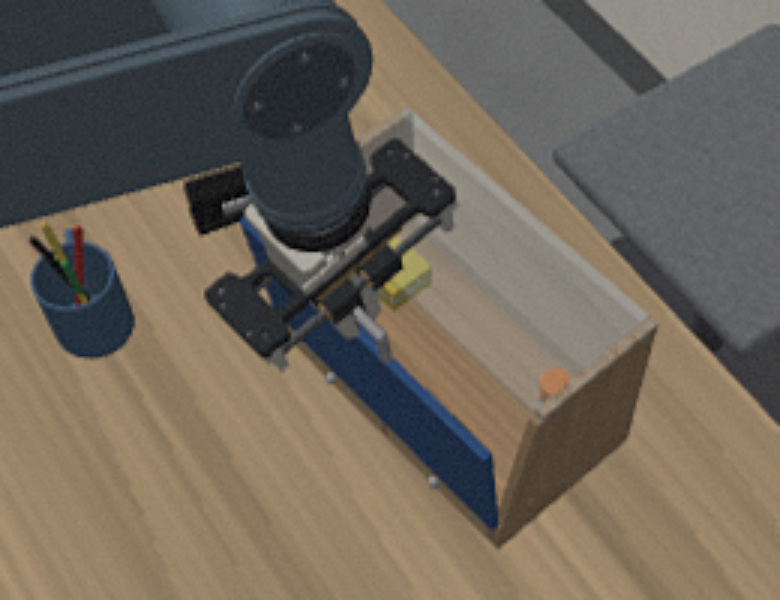

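The picture shows the fingers gripping the bar at about (365,320) in the crop, with the door opening along with them. The gap of 9.5 mm matches the 10 mm bar. I'll carry on to 1.17, release, and pick up the sharpener.

```bash
python3 - <<'E'
from plan import *
def st(t): s=observe();print(t,round(s["time_s"],1),s["tcp_pos"],"F",s["wrist_force"],"gap",round(s["finger_gap"],4),s["finger_force"])
for q in np.linspace(.30,1.17,8)[1:]:
    p,o=hpose(q);move_l(p,.1,o);st(f"q{q:.2f}")
wait(.3);move_gripper(.034);st("open")
p,o=hpose(1.17,.06);move_l(p,.12,o)
p=p.copy();p[2]=.36;move_l(p,.25);st("up")
im,d=get_image("side");np.savez("pics/side2.npz",p=im,d=d);cv2.imwrite("pics/s2.png",im[:,:,::-1])
X,h=cloud("side",im,d);m=mask(h,105,125,120,40,(200,380,100,270));P=X[m];P=P[~np.isnan(P[:,0])]
B=np.array([XC,YC,Z]);Q=(P-HINGE)@B.T;k=(Q[:,0]<-.02)&(Q[:,0]>-.2)&(abs(Q[:,1])<.17);print("door slope",k.sum(),np.polyfit(Q[k,0],Q[k,2],1))
E
```

```text
q0.42 7.6 [0.5791 0.0659 0.2385] F [-4.6796  0.6049  6.2212] gap 0.0092 15.000126957893372
q0.55 8.0 [0.5554 0.063  0.2312] F [-5.1677  1.3685  6.1327] gap 0.009 14.99967411160469
q0.67 8.4 [0.5327 0.0602 0.2209] F [-5.5395  1.0593  6.7002] gap 0.0095 14.99952256679535
q0.80 8.8 [0.5116 0.0575 0.2078] F [-4.996   1.9963  4.1228] gap 0.009 14.999932944774628
q0.92 9.2 [0.4925 0.0551 0.1926] F [-3.8977  2.9707  0.8193] gap 0.0092 14.999721050262451
q1.05 9.6 [0.4755 0.0528 0.1752] F [-0.2476  1.9614 -3.7919] gap 0.0095 14.998769760131836
q1.17 10.0 [0.4612 0.0506 0.156 ] F [ 2.1234  0.2178 -5.1621] gap 0.0093 14.999433606863022
open 10.9 [0.4603 0.0509 0.1559] F [-1.1184  0.2757 -0.3912] gap 0.0339 0.0
up 12.4 [0.4298 0.0474 0.3578] F [-0.4749 -0.3855 -1.484 ] gap 0.0339 0.0
door slope 3825 [-0.687   0.0081]
```

View pics/s2.png

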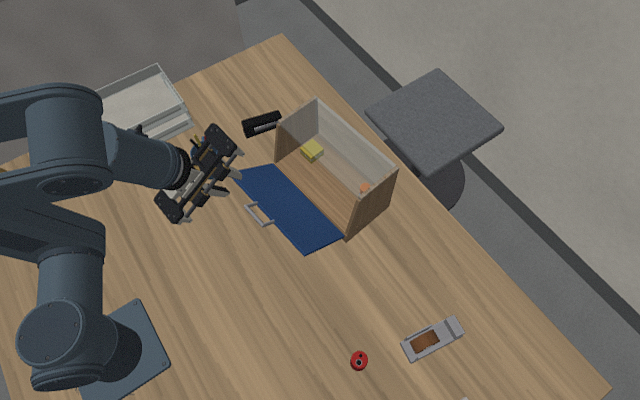

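The door is down (slope 0.60 rad gives q≈1.17) and holds. The handle is at (260,214), and the sharpener is unmoved at (359,361). Now the pick.

```bash
cat >> plan.py <<'E'
def st(t): s=observe();print(t,round(s["time_s"],1),s["tcp_pos"],"F",s["wrist_force"],"gap",round(s["finger_gap"],4),round(s["finger_force"],1))
AZP=np.arctan2(SH[1],SH[0])+.3; AZC=YAW+.2
E
python3 - <<'E'
from plan import *
g=SH+.033*Z
for k,(p,o) in dict(a=spose(g+.12*Z,AZP,.1,-1),b=spose(g,AZP,.1,-1),l=spose(g+.25*Z,AZP,0,-1)).items(): print(k,inverse_kinematics(p,o))
move_to(*spose(g+.12*Z,AZP,.1,-1)); move_gripper(.07)
p,o=spose(g,AZP,.1,-1); move_l(p,.15)
p,o=spose(g,AZP,0,-1); print("touch",move_l(p,.1,until_force=10));st("at")
move_gripper(0,15);st("grip")
p=observe()["tcp_pos"].copy();p[2]+=.06;move_l(p,.1);st("lift")
im,d=get_image("side");cv2.imwrite("pics/s3.png",cv2.resize(im[200:400,250:510,::-1],(780,600)))
E
```

```text
a [-1.4073 -0.0375  2.322   1.2553  0.8089 -0.4093]
b [-1.4073  0.3127  2.4583  1.7496  0.7739 -1.0985]
l [-1.1904 -0.0253  2.0952  1.1014  0.7244 -0.0252]
touch False
at 16.8 [ 0.4912 -0.3593  0.0265] F [ 0.0749 -0.9577 -0.2764] gap 0.0702 0.0
grip 17.4 [ 0.4914 -0.3595  0.0263] F [-0.191  -0.2355  0.6072] gap 0.0401 15.0
lift 18.1 [ 0.4913 -0.3593  0.086 ] F [-0.0391  0.3357 -1.1802] gap 0.0396 15.0
```

View pics/s3.png

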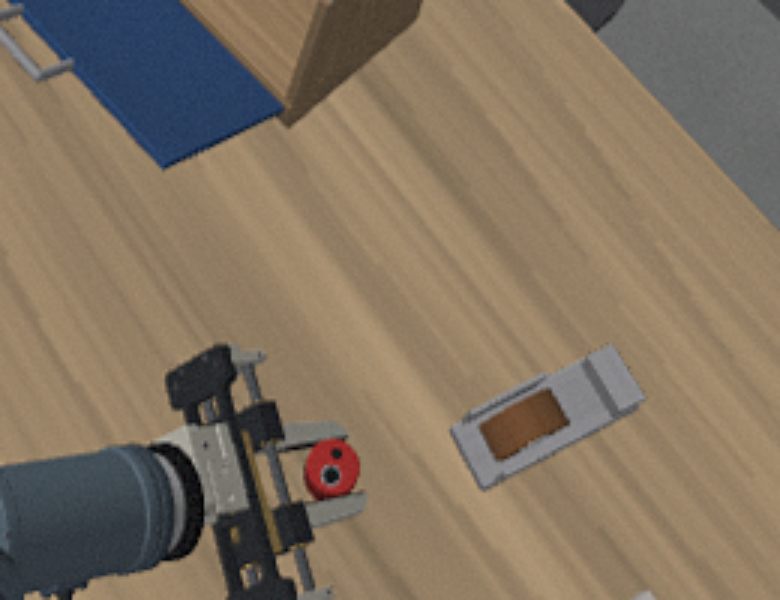

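The sharpener is held upright between the pads at (331,468) in the crop, and the gap of 40 mm matches its diameter. Now I'll carry it in.

```bash
python3 - <<'E'
from plan import *
G=cab(-.005,-.009,.055+.033+.006)
for b in (.2,.0): print(inverse_kinematics(*spose(G,AZC,b,-1)))
p=observe()["tcp_pos"].copy();p[2]=.27;move_l(p,.2)
move_to(*spose(G+.1*Z,AZC,.2,-1));st("above")
p,o=spose(G,AZC,.2,-1);move_l(p,.15,o)
p,o=spose(G,AZC,0,-1);print("touch",move_l(p,.08,o,until_force=12));st("in")
im,d=get_image("side");cv2.imwrite("pics/s4.png",cv2.resize(im[60:260,200:460,::-1],(780,600)))
E
```

```text
[-0.5791  0.0018  2.2729  1.316   0.6895 -0.3431]
[-0.2807  0.4777  2.0667  1.9602  0.503  -0.8445]
above 20.7 [0.5672 0.0247 0.3113] F [ 0.5178 -1.1471 -0.5016] gap 0.0393 15.0
touch False
in 24.2 [0.7154 0.0755 0.0874] F [ 0.211  -0.2511 -0.588 ] gap 0.0396 15.0
```

View pics/s4.png

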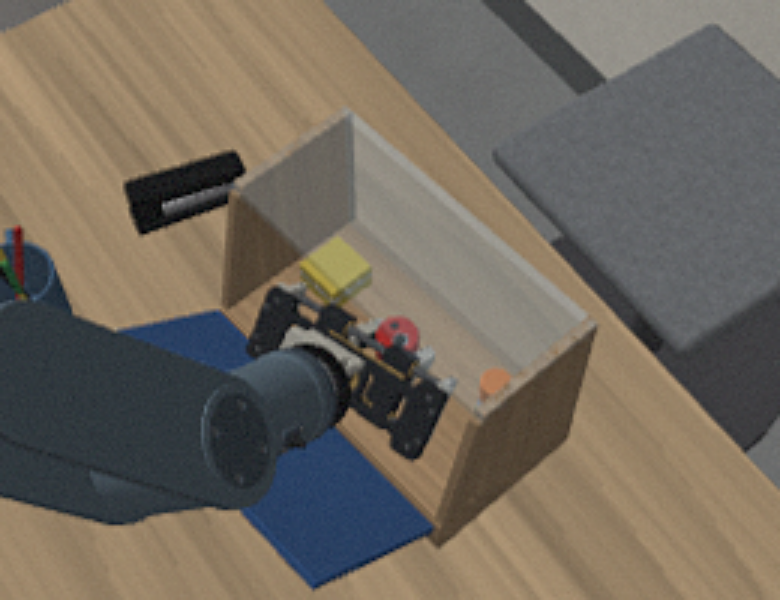

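The crop shows the sharpener at (398,335), between the notes (337,268) and the glue (494,382), with no contact. Next I'll lower it, release it and back out.

```bash
python3 - <<'E'
from plan import *
p=observe()["tcp_pos"].copy();p[2]-=.012;print("touch",move_l(p,.02,until_force=4));st("down")
move_gripper(.064);st("open")
G=cab(-.005,-.009,.055+.033); p,o=spose(G,AZC,.01,-1)
c=observe()["tcp_pos"].copy();h=np.array([np.cos(AZC),np.sin(AZC),0]);a=np.sin(TH)*h-np.cos(TH)*Z
move_l(c-.2*a,.12);p=observe()["tcp_pos"].copy();p[2]=.36;move_l(p,.25);st("out")
im,d=get_image("side");np.savez("pics/side5.npz",p=im,d=d);cv2.imwrite("pics/s5.png",cv2.resize(im[60:260,200:460,::-1],(780,600)))
X,hh=cloud("side",im,d);m=mask(hh,105,125,120,40,(200,380,100,270));P=X[m];P=P[~np.isnan(P[:,0])]
B=np.array([XC,YC,Z]);Q=(P-HINGE)@B.T;k=(Q[:,0]<-.02)&(Q[:,0]>-.2)&(abs(Q[:,1])<.17);print("door slope",k.sum(),np.polyfit(Q[k,0],Q[k,2],1))
E
```

```text
touch True
down 24.6 [0.7157 0.0756 0.081 ] F [1.6872 0.1274 1.6904] gap 0.0394 15.0
open 25.2 [0.7151 0.0756 0.0805] F [-1.0562  0.6565  0.0567] gap 0.0638 0.0
out 27.9 [0.5662 0.0261 0.3583] F [-1.3469 -0.4819 -0.3871] gap 0.0641 0.0
door slope 2627 [-0.6954  0.0075]
```

View pics/s5.png

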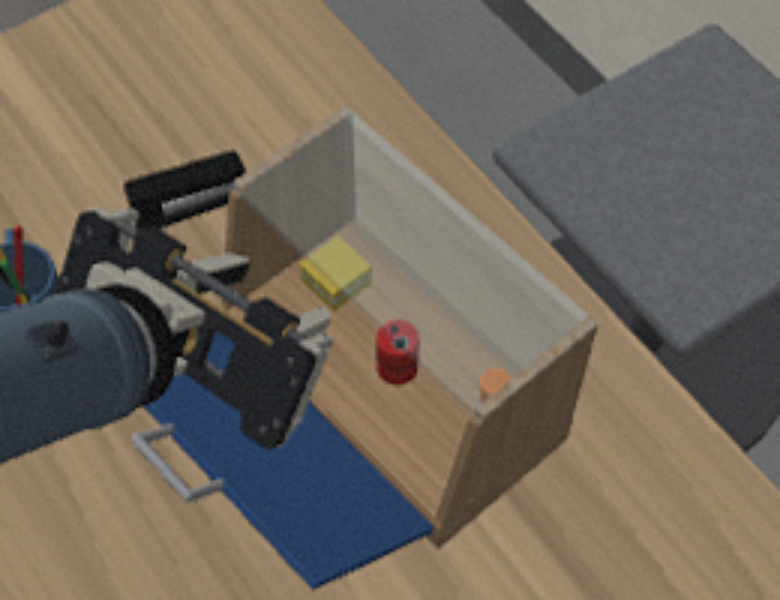

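The sharpener stands upright at (398,350), free of the gripper, and the door is still at about 1.17. Now I'll regrip the handle and close the door.

```bash
python3 - <<'E'
from plan import *
p,o=hpose(1.17,.06);u=p.copy();u[2]=.36
move_to(u,o);move_gripper(.034);move_l(p,.2)
p,o=hpose(1.17);print("touch",move_l(p,.1,until_force=12));st("at")
move_gripper(0,15);st("grip")
for q in np.linspace(1.17,.10,9)[1:]:
    p,o=hpose(q);move_l(p,.1,o);st(f"q{q:.2f}")
p,o=hpose(-.025);print("stop",move_l(p,.05,o,until_force=15));st("closed")
wait(.3);st("hold")
move_gripper(.034);st("open")
p=observe()["tcp_pos"].copy();p[2]+=.12;move_l(p,.12)
p-=.15*XC;move_l(p,.2);wait(.3);st("away")
im,d=get_image("side");cv2.imwrite("pics/s6.png",cv2.resize(im[60:260,200:460,::-1],(780,600)))
X,h=cloud("side",im,d);m=mask(h,105,125,120,40,(260,370,110,250));P=X[m];P=P[~np.isnan(P[:,0])]
B=np.array([XC,YC,Z]);Q=(P-HINGE)@B.T;k=(abs(Q[:,0])<.06)&(Q[:,2]>.01)&(Q[:,2]<.15)&(abs(Q[:,1])<.15)
f=np.polyfit(Q[k,2],Q[k,0],1);print(k.sum(),f,"door q",.2-np.arctan(f[0]))
E
```

```text
touch False
at 31.0 [0.4606 0.0509 0.1564] F [0.9434 0.0084 0.3213] gap 0.034 0.0
grip 31.6 [0.4604 0.0508 0.1561] F [-2.9948 -0.9242  3.6749] gap 0.0093 15.0
q1.04 32.0 [0.4769 0.0527 0.1774] F [-2.7247 -2.8434  5.6689] gap 0.0097 15.0
q0.90 32.4 [0.496  0.055  0.1962] F [-3.5842 -3.2886  6.4679] gap 0.0094 15.0
q0.77 32.8 [0.5175 0.0576 0.2122] F [-2.4129 -2.9163  6.3736] gap 0.0097 15.0
q0.64 33.2 [0.5406 0.0606 0.2249] F [-1.9948 -3.534   5.4141] gap 0.0092 15.0
q0.50 33.6 [0.5653 0.0637 0.2344] F [ 0.6538 -4.2878  4.6525] gap 0.009 15.0
q0.37 34.1 [0.5909 0.0669 0.2404] F [ 0.8929 -3.7154  4.6006] gap 0.0097 15.0
q0.23 34.5 [0.6168 0.0703 0.2426] F [ 2.4829 -3.7547  3.1881] gap 0.0093 15.0
q0.10 34.9 [0.6428 0.0736 0.2414] F [ 2.2108 -4.4165  1.3053] gap 0.0094 15.0
stop True
closed 35.4 [0.6611 0.076  0.2379] F [-2.4162 -0.6997  4.1995] gap 0.009 15.0
hold 35.7 [0.6611 0.076  0.2379] F [-5.6609  2.4116  5.802 ] gap 0.0097 15.0
open 36.3 [0.6627 0.0746 0.2378] F [ 0.7775  0.5519 -0.4903] gap 0.0341 0.0
away 38.6 [0.5144 0.0559 0.3573] F [0.2735 0.7925 0.3525] gap 0.034 0.0
2693 [ 0.201  -0.0048] door q 0.0016396342618267556
```

View pics/s6.png

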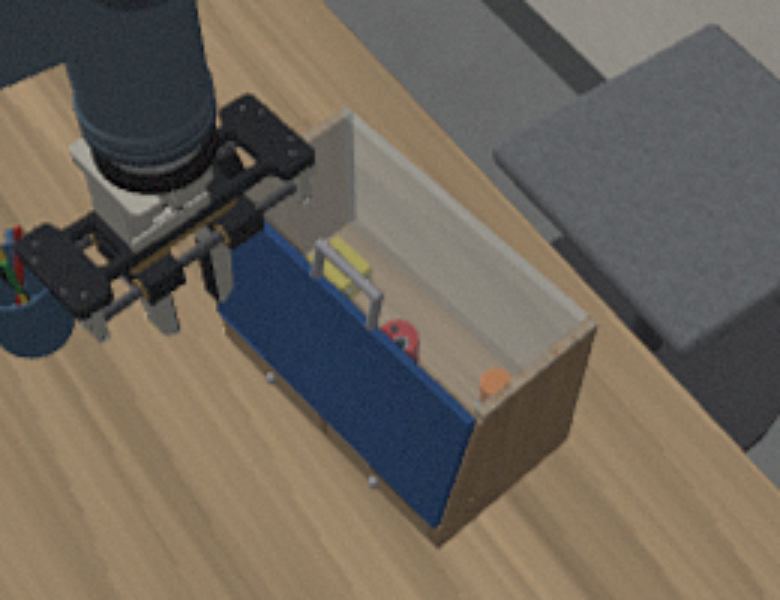

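The door is closed (q≈0.002). The sharpener stands at (400,340) between the notes and the glue, and the robot is clear of everything.

```bash
python3 -c "
from station import *
print(finish_job())"
```

```text
the job is handed in; nothing more can be done
None
```

I pulled the door down, stood the sharpener upright between the glue stick and the notes, let go of it, and closed the door again (about 0.002 rad by camera); the job is handed in at about 39 s of robot time, result not reported.

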